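Load a row of reagent bottles into the instrument's lane and shut the gate

ROBOT

A 6-joint arm with a two-finger parallel gripper is mounted at the origin on the work surface. World frame = base frame: x ahead of the robot, y to its left, z up, the work surface at z = 0. Lengths are in m, angles in rad, forces in N, time in s.
With the tool pointing down it reaches from about 0.3 to 0.775 m from the base axis. Payload 14.6 kg.
Tool frame: the origin (TCP) lies on the centre line of the jaws, within the pads' length; the fingertips stand 25 mm ahead of it and the grasp point (between the pads) lies 6 mm ahead of it (tip_extent is the distance from the TCP to the fingertips, in m); z points along the fingers, y is the direction in which the jaws open and shut (so a half turn about z gives the same grasp; the last joint's range is limited). The gripper opens to 94 mm and grips with 3 to 60 N. Pads are 16 mm wide; open, the fingers measure 119 mm over their backs; the gripper's body (75 mm by 177 mm) begins 78 mm behind the grasp point.
Start: joints at [-1.238, 0.3, 1.521, -0, 1.321, -0.067], TCP at [0.214, -0.507, 0.23] pointing down, gripper open.
Joint ranges: [-3.03, 3.03], [-0.79, 2.21], [0.23, 2.52], [-1.04, 4.18], [0, 3.07], [-2.55, 2.55]. Speed limits (rad/s): [2.22, 2.22, 2.57, 3.14, 3.14, 3.14].

INTERFACE

Orientations are given as a rotation vector (axis times angle).
In Python, from cell import read_state, grab_frame, sign_off, tip_extent gives the robot as it stands.
- The arm moves only by the tool send_rows, never from a script. Its argument "increments" is a list of rows, each an object of numbers: "dx", "dy", "dz": the shift along the tool's x, y, z in cm; "twist": the turn about the tool's z in rad; "hand": the opening, from 0 (shut) to 1 (fully open). A call has exactly 5 rows; each row shifts and turns the pose as measured when the row begins, along the tool's axes as they then stand; what a row does not reach is not made up. A row lasts 1/10 s, in which the tool goes at most 50 mm and 8.59 degrees, less where a joint would pass 70% of its speed; a pose out of reach is approached as far as the arm can. A call is refused whole if a number of a shift passes 5 or a number of a turn 0.15, either way. A call with a gripper value outside its range is refused whole. The fingers move at their own pace and stop on an object; "force" is the grip in N (left out, the last holds). Time passes only in rows, so rows that do not move let the fingers close, or fill a call up. It gives the time, the measured TCP pose, the force and the opening at its end, in the units of the state.
- read_state(): the state, without advancing time (a new reading comes with each control period).
- grab_frame(name): name is "side" or "top"; returns a dict with "frame" (400x640x3 uint8, red, green, blue), "range_z" (400x640 float32, m along the optical axis (not along the pixel's ray), 0 where there is no reading), "K" (3x3 intrinsics, pixels), "distortion" ([k1, k2, p1, p2, k3] as OpenCV has them; the pictures are not rectified), "position" and "rotation" of the camera in the world. Camera axes: x right, y down, z forward; pixel columns grow to the right and rows downward; lengths in m; the calibration is good to about 2 mm. A picture is of the moment at which its call begins.
- sign_off(): hands the job in, once; it reports no verdict.
The state is a dict: "clock": time; "q": joint angles; "qvel": joint speeds; "joint_torque": joint torques, N m; "position": TCP position; "ee_rot": TCP orientation; "contact_force": force on the tool from outside, world axes, zero at the start; "torque": the same for the moment, N m; "gripper_width": opening from 0.0 (shut) to 1.0 (fully open).
Only numpy, scipy, OpenCV 4.12 (cv2) and the standard library are available. Lean on these libraries where they do the work, as an engineer would, in place of code of your own. Each camera call takes 0.05 s, during which the arm holds its last target.

TASK

Push the row of four reagent bottles along the bench as one block into the instrument's loading lane, without the row buckling and without lifting any bottle, until the front bottle has pressed the stiff seat plate in and sits flush on the bumpers at the end of the lane; feel for that stop and be gentle, the bottles must never be squeezed together with more than 30 N. Then slide the gate fully shut behind the row by its knob, and leave everything else on the bench where it is.

Things in the scene. Friction and masses are not known exactly. Their poses are not given: they have to be found in the camera images.
- bay: White bench instrument with a loading lane, fixed. Origin on the bench at the middle of the lane's mouth; x points into the lane (loading direction), y to the left of it, z up. Lane floor = the bench. Two aluminium rails 30 mm high, inner faces at y = -30 and +30 mm, from x = 0 to 232 mm; lead-in flares widen to y = -42 and +42 mm at x = -38 mm. White housing, 175 mm high, 260 wide, from x = 235 mm.
- lane_end (a point): Point on the bench at the far end of the lane, x = 232 mm in the bay's frame. Just before it stand two fixed rubber bumpers (4 to 62 mm high) with a seat plate between them. Their depth was set by hand and is NOT reported: the bumper faces stand somewhere from x = 175 to 205 mm and must be found by feel; the row is stopped hard there.
- plate (a joint): Seat plate between the two bumpers: how far it is pressed in, in m. At 0 it stands 8 mm proud of the bumpers; 0.008 is flush with them. It starts 0 to 1 mm in, resists with about 4 N of friction and stays where it is left. Four sliding bottles add 2 to 5 N of bench friction.
- gate (a joint): Sliding gate at the lane's mouth: how far it is slid shut, in m. 0 open, 0.066 its end; starts 0 to 8 mm in. Slides along the bay's -y with about 2 N of friction and stays. Its bar (8 mm thick, 70 mm long, 6 to 26 mm above the bench) crosses the lane at x = 6 to 14 mm, so the last bottle must be beyond it; bar tip at bay y = 40 mm open, -26 mm shut.
- gate_knob (a point): Upright black knob of the gate, a post 16 mm in diameter from 26 to 71 mm above the bench; the point lies on its axis 55 mm above the bench. In the bay's frame it is at x = 10 mm, y = 102 mm with the gate open, y = 36 mm when shut. Low guide cheeks (14 mm high) flank the bar.
- bottle1: White slippery-plastic rectangular reagent bottle of the row: 38 mm along the row, 56 mm across, body 70 mm high, screw cap to 92 mm, 0.08 to 0.17 kg. Origin at the middle of its underside; x along the row towards the lane, y across, z up. The front one, nearest the lane. Neighbours start 2 to 7 mm apart, slightly askew.
- bottle2: White slippery-plastic rectangular reagent bottle of the row: 38 mm along the row, 56 mm across, body 70 mm high, screw cap to 92 mm, 0.08 to 0.17 kg. Origin at the middle of its underside; x along the row towards the lane, y across, z up. Second of the row. Neighbours start 2 to 7 mm apart, slightly askew.
- bottle3: White slippery-plastic rectangular reagent bottle of the row: 38 mm along the row, 56 mm across, body 70 mm high, screw cap to 92 mm, 0.08 to 0.17 kg. Origin at the middle of its underside; x along the row towards the lane, y across, z up. Third of the row. Neighbours start 2 to 7 mm apart, slightly askew.
- bottle4: White slippery-plastic rectangular reagent bottle of the row: 38 mm along the row, 56 mm across, body 70 mm high, screw cap to 92 mm, 0.08 to 0.17 kg. Origin at the middle of its underside; x along the row towards the lane, y across, z up. The last one, farthest from the lane: the one to push on. Neighbours start 2 to 7 mm apart, slightly askew.
- spare: Bystander: a spare bottle of the same kind, standing apart to the left of the row. Origin mid-underside.
- beaker: Bystander: open glass beaker, 60 mm wide, 70 mm high. Origin mid-underside.
- jar: Bystander: small amber jar with black cap, 48 mm wide, 55 mm high, beside the lane. Origin mid-underside.
- tipbox: Bystander: closed tip box, grey with a white lid, 120 x 85 x 60 mm, beside the lane. Origin mid-underside.
- tuberack: Bystander: white tube rack 70 x 160 mm, 67 mm high. Origin mid-underside.
- pen: Bystander: marker pen lying flat, 120 mm long. Origin at mid-length on the bench.
- dish: Bystander: flat round culture dish, 94 mm wide, 20 mm high. Origin mid-underside.
Mind the look-alikes: they are no part of the job. What is shaped like the bottle3 but red or yellow is not meant.

How it is judged:
On the way:
1. the whole row is in the lane, closed up, and the seat plate is pressed in to the bumpers (value of joint plate above 0.0065 m and horizontal distance between bottle1 and bottle2 below 0.0415 m and horizontal distance between bottle2 and bottle3 below 0.0415 m and horizontal distance between bottle3 and bottle4 below 0.0415 m and y of bottle1 in the frame of bay between -0.005 and 0.005 m and angle between each of bottle1, bottle2, bottle3, bottle4's own z axis and vertical below 0.08 rad and height (world z) of each of bottle1, bottle2, bottle3, bottle4 below 0.006 m and y of bottle2 in the frame of bay between -0.005 and 0.005 m and y of bottle3 in the frame of bay between -0.005 and 0.005 m and y of bottle4 in the frame of bay between -0.005 and 0.005 m and x of bottle4 in the frame of bay above 0.03 m and x of bottle1 in the frame of bay below 0.19 m), for 0.2 s.
At the end, for the whole second after the job is handed in: All four bottles stand upright and at rest on the bench between the rails (within 5 mm of the lane's middle line), closed up (neighbours' centres under 41.5 mm apart), all beyond the gate, the seat plate pressed in at least 6.5 mm (flush is 8 mm), and the gate slid shut at least 58 mm of its 66 mm (all of step 1 and value of joint gate above 0.058 m and linear speed of each of bottle1, bottle2, bottle3, bottle4 below 0.01 m/s); the robot touches nothing.
It fails at once if two neighbouring bottles of the row are pressed together with more than 30 N (contact force between bottle1 and bottle2 above 30 N or contact force between bottle2 and bottle3 above 30 N or contact force between bottle3 and bottle4 above 30 N).
It fails at once if a bottle of the row is lifted off the bench or topples (height (world z) of any of bottle1, bottle2, bottle3, bottle4 above 0.015 m or angle between any of bottle1, bottle2, bottle3, bottle4's own z axis and vertical above 0.4 rad).
It fails at once if the row buckles or splays: a bottle turns more than about 25 degrees from the lane, or neighbours come more than 60 mm apart (centre to centre) (angle between the y axis of any of bottle1, bottle2, bottle3, bottle4 and the y axis of bay, either way round above 0.44 rad or horizontal distance between bottle1 and bottle2 above 0.06 m or horizontal distance between bottle2 and bottle3 above 0.06 m or horizontal distance between bottle3 and bottle4 above 0.06 m).
It fails at once if a bystander is moved more than 20 mm (distance of any of spare, beaker, jar, tipbox, tuberack, pen, dish from where it was at the start of the episode above 0.02 m).
It also fails if it takes over 61 s, if anything falls off the work surface, if the arm or the gripper's body presses on something with over 40 N, if the wrist force passes 120 N, or if a joint passes its speed limit or range.

## Working session

There is one attempt and no reset: what is moved stays moved. The work goes in short steps, Python scripts to look and compute and a tool call to move; the robot and the scene stay as the last step left them, time stands still between calls to the robot, and variables do not carry over. Pictures are saved under pics/ and viewed, and the job is handed in when it is done.

Besides the shell and the picture viewer there is one more tool, called after "Call:" as name([rows], argument=value, ...), one row to a line, values as JSON. send_rows: Moves the arm, as the interface text tells. Its arguments: {"type":"object","properties":{"increments":{"type":"array","items":{"type":"object","properties":{"dx":{"type":"number"},"dy":{"type":"number"},"dz":{"type":"number"},"twist":{"type":"number"},"hand":{"type":"number"}}}},"force":{"type":"number"}},"required":["increments"]}

```bash
mkdir -p pics
cat > h.py <<'E'
import numpy as np, cv2
from cell import read_state, grab_frame, sign_off, tip_extent
def R(f):
    r=np.array(f["rotation"],float)
    return r if r.shape==(3,3) else cv2.Rodrigues(r)[0]
def pts(f):
    h,w=f["range_z"].shape
    uv=np.stack(np.meshgrid(np.arange(w),np.arange(h)),-1).reshape(-1,1,2).astype(np.float64)
    n=cv2.undistortPoints(uv,np.array(f["K"],float),np.array(f["distortion"],float)).reshape(h,w,2)
    d=np.dstack([n,np.ones((h,w))])
    P=(d*f["range_z"][...,None])@R(f).T+np.array(f["position"])
    return P
def save(f,name): cv2.imwrite("pics/"+name+".png",cv2.cvtColor(f["frame"],cv2.COLOR_RGB2BGR))
E
python3 - <<'E'
from h import *
s=read_state()
for k,v in s.items(): print(k,np.round(v,4))
for n in("top","side"):
    f=grab_frame(n); save(f,n+"0"); print(n,f["position"],np.round(f["rotation"],3),np.round(f["K"],1))
    np.savez(n+"0.npz",**{k:np.array(v) for k,v in f.items()})
E
```

```text
clock 0.0
q [-1.2376  0.3005  1.5216 -0.      1.3207 -0.0666]
qvel [ 0.0011 -0.0001  0.0005  0.0001  0.001  -0.0027]
joint_torque [ 4.00000e-04 -5.31807e+01 -3.52736e+01  7.08000e-02  2.44000e-02
 -1.00000e-04]
position [ 0.214  -0.5064  0.2299]
ee_rot [-3.0779e+00 -6.2360e-01  3.0000e-04]
contact_force [-0.0242 -0.0071 -0.372 ]
torque [ 0.0018  0.0001 -0.0314]
gripper_width 1.0046
top [0.35979097 0.06759542 1.23420932] [-2.16   2.174 -0.107] [[451.9   0.  318.6]
 [  0.  451.9 202.8]
 [  0.    0.    1. ]]
side [0.35726012 0.82719256 0.94111973] [-0.204  2.872 -1.111] [[416.8   0.  322. ]
 [  0.  416.8 201.3]
 [  0.    0.    1. ]]
```

View pics/top0.png

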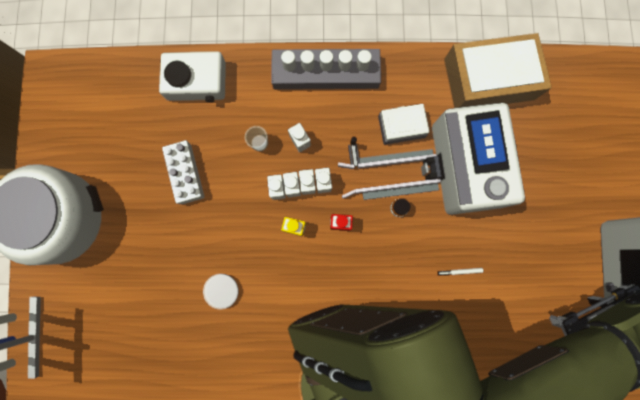

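View pics/side0.png

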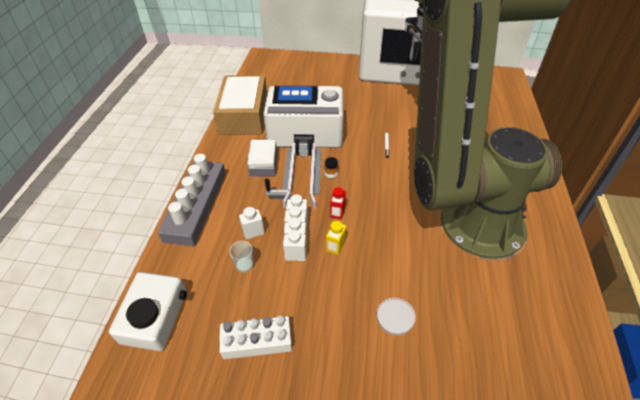

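Run:
```python
from h import *
F={n:dict(np.load(n+"0.npz")) for n in("top","side")}
f=F["top"];P=pts(f);print(np.round(R(f),2))
for n,(u,v) in dict(b4=(275,184),b1=(322,175),spare=(298,130),knob=(353,143),railL=(400,160),railR=(400,190),jar=(401,207),bench=(350,250),tip=(404,123),end=(432,167),house=(455,140),yellow=(293,226),red=(341,222)).items(): print(n,np.round(P[v,u],4))
im=cv2.cvtColor(f["frame"],cv2.COLOR_RGB2BGR)
c=im[90:250,230:470]; cv2.imwrite("pics/crop0.png",cv2.resize(c,None,fx=3.3,fy=3.3,interpolation=cv2.INTER_CUBIC))
f=F["side"];im=cv2.cvtColor(f["frame"],cv2.COLOR_RGB2BGR)
c=im[110:280,220:380]; cv2.imwrite("pics/crop1.png",cv2.resize(c,None,fx=3.5,fy=3.5,interpolation=cv2.INTER_CUBIC))
```

```text
[[-0.01 -0.99  0.1 ]
 [-1.    0.01  0.  ]
 [-0.   -0.1  -0.99]]
b4 [0.5262 0.183  0.093 ]
b1 [0.5485 0.0628 0.0931]
spare [0.6679 0.1242 0.0894]
knob [ 0.6416 -0.0209  0.0508]
railL [ 0.5989 -0.1494  0.0296]
railR [ 0.5202 -0.1518  0.0037]
jar [ 0.4687 -0.1446  0.0524]
bench [ 0.3571 -0.0123 -0.0009]
tip [ 0.693  -0.1573  0.0612]
end [ 0.5803 -0.2376  0.0238]
house [ 0.6233 -0.2638  0.1556]
yellow [0.4188 0.1372 0.091 ]
red [0.4278 0.0158 0.0962]
```

View pics/crop0.png

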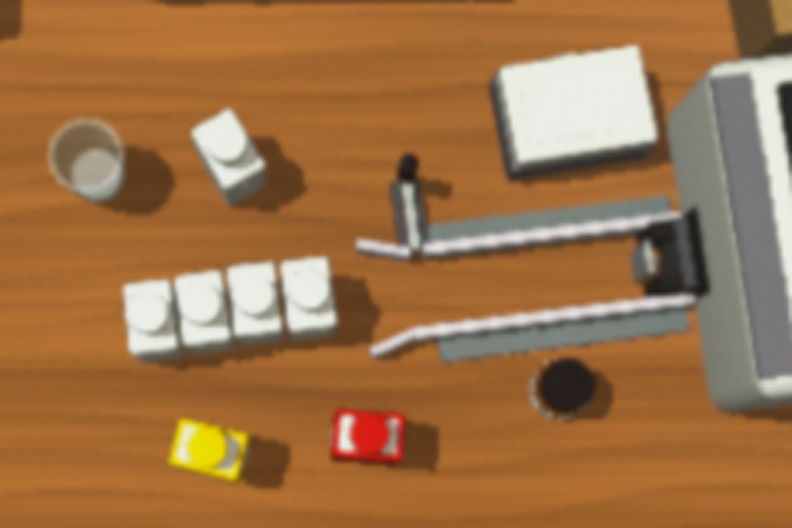

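View pics/crop1.png

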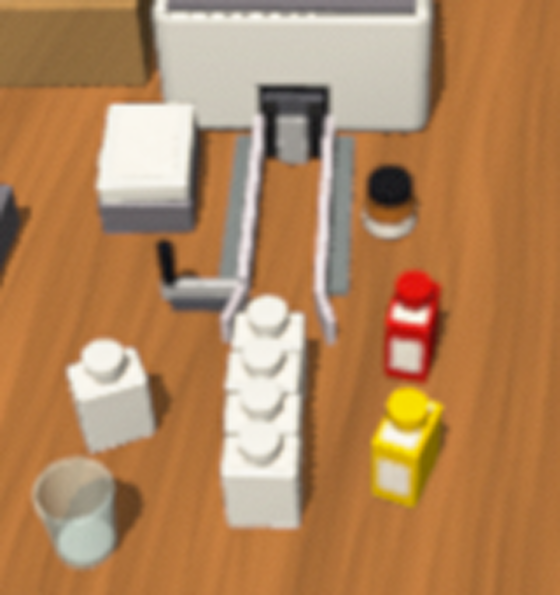

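```bash
cat > meas.py <<'E'
from h import *
def caps(P,f):
    out=[]
    m=((P[...,2]>.085)&(P[...,2]<.1)&(P[...,1]>-.25)&(P[...,1]<.25)&(P[...,0]>.48)&(P[...,0]<.6)).astype(np.uint8)
    n,l,st,c=cv2.connectedComponentsWithStats(m)
    for i in range(1,n):
        if st[i,4]>15:
            q=P[l==i]; out.append((q.mean(0),st[i,4]))
    return sorted(out,key=lambda a:-a[0][1])
if __name__=="__main__":
  for n in("top","side"):
    f=dict(np.load(n+"0.npz"));P=pts(f);X=P[...,0];Y=P[...,1];Z=P[...,2]
    print(n)
    for c,k in caps(P,f): print("cap",np.round(c,4),k)
    b=(Z>.062)&(Z<.078)&(X>.45)&(X<.62)&(Y>.02)&(Y<.23); 
    r=cv2.minAreaRect(P[b][:,:2].astype(np.float32)); print("body tops",r, Z[b].mean())
    L=[]
    for lo,hi in((.56,.64),(.49,.56)):
        m=(Z>.024)&(Z<.036)&(X>lo)&(X<hi)&(Y<-.075)&(Y>-.21)
        q=P[m]
        v=cv2.fitLine(q[:,:2].astype(np.float32),cv2.DIST_HUBER,0,.001,.001).ravel(); x0=v[2]+(-.1-v[3])*v[0]/v[1]; x1=v[2]+(-.2-v[3])*v[0]/v[1]
        print("rail",len(q),np.round([x0,x1],4),q[:,2].mean())
    m=(Z>.035)&(Z<.085)&(X>.6)&(X<.68)&(Y<.02)&(Y>-.06)
    print("knob",np.round(P[m].mean(0),4),m.sum(),np.round(P[m].min(0),4),np.round(P[m].max(0),4))
    m=(Z>.12)&(Z<.2)&(Y<-.2)&(Y>-.4)&(X>.35)&(X<.75)
    print("house",cv2.minAreaRect(P[m][:,:2].astype(np.float32)))
    m=(Z>.004)&(Z<.08)&(Y<-.02)&(Y>-.26)&(X>.525)&(X<.585)
    q=P[m&(X>.53)&(X<.57)]; print("inlane ymax",np.round(np.sort(q[:,1])[::-1][:40:4],3))
    for nm,u in dict(jar=(.42,.5,-.2,-.09),tipb=(.64,.74,-.25,-.08),spare=(.62,.7,.07,.16),red=(.38,.46,-.05,.06),yellow=(.38,.46,.09,.2)).items():
        m=(Z>.03)&(X>u[0])&(X<u[1])&(Y>u[2])&(Y<u[3]); print(nm,np.round(P[m].min(0),3),np.round(P[m].max(0),3))
E
python3 meas.py
```

```text
top
cap [0.5262 0.1851 0.0917] 120
cap [0.5325 0.1436 0.0919] 120
cap [0.5394 0.1027 0.0918] 120
cap [0.5435 0.0604 0.0917] 121
body tops ((0.5024902820587158, 0.11512240767478943), (0.12816599011421204, 0.17077022790908813), 7.489499568939209) 0.06986505494384629
rail 160 [0.5948 0.6061] 0.029573597507123534
rail 157 [0.5256 0.5377] 0.02953589506305255
knob [ 0.6471 -0.0207  0.0632] 45 [ 0.641  -0.0275  0.0367] [ 0.6564 -0.0132  0.0753]
house ((0.5882493257522583, -0.3331010341644287), (0.2615768611431122, 0.15960904955863953), 6.128461837768555)
inlane ymax [-0.022 -0.042 -0.056 -0.061 -0.072 -0.088 -0.105 -0.11  -0.115 -0.119]
jar [ 0.45  -0.169  0.03 ] [ 0.493 -0.125  0.062]
tipb [ 0.64 -0.25  0.03] [ 0.74  -0.097  0.159]
spare [0.629 0.096 0.031] [0.692 0.152 0.097]
red [ 0.411 -0.014  0.031] [0.45  0.043 0.097]
yellow [0.397 0.109 0.035] [0.446 0.169 0.098]
side
cap [0.526  0.1879 0.0894] 103
cap [0.5331 0.1462 0.0896] 86
cap [0.5401 0.1057 0.0897] 83
cap [0.545  0.0623 0.0897] 83
body tops ((0.5029928684234619, 0.11704494804143906), (0.12439445406198502, 0.1748092621564865), 5.95591402053833) 0.06808341301620928
rail 81 [0.5933 0.6046] 0.028422762497322042
rail 76 [0.5282 0.5404] 0.028236830109909808
knob [ 0.6468 -0.0173  0.0565] 54 [ 0.6401 -0.0309  0.0364] [ 0.6549 -0.0116  0.0726]
house ((0.5897301435470581, -0.3312070965766907), (0.25813624262809753, 0.16274623572826385), 6.415184020996094)
inlane ymax [-0.036 -0.115 -0.128 -0.138 -0.148 -0.152 -0.157 -0.166 -0.168 -0.178]
jar [ 0.452 -0.167  0.03 ] [ 0.494 -0.121  0.058]
tipb [ 0.64 -0.25  0.03] [ 0.74  -0.093  0.156]
spare [0.629 0.098 0.03 ] [0.693 0.154 0.094]
red [ 0.413 -0.011  0.03 ] [0.454 0.047 0.094]
yellow [0.399 0.117 0.03 ] [0.446 0.173 0.094]
```

Call:
send_rows([
  {"twist": -0.14, "hand": 0},
  {"twist": -0.14, "hand": 0},
  {"twist": -0.14, "hand": 0},
  {"twist": -0.14, "hand": 0},
  {"twist": -0.14, "hand": 0},
])

```text
invalid input at $.increments[0]: expected keys dx, dy, dz, twist, hand
```

Call:
send_rows([
  {"twist": -0.14, "hand": 0},
  {"twist": -0.14, "hand": 0},
  {"twist": -0.14, "hand": 0},
  {"twist": -0.14, "hand": 0},
  {"twist": 0, "hand": 0},
])

```text
invalid input at $.increments[0]: expected keys dx, dy, dz, twist, hand
```

```bash
cat > go.py <<'E'
from h import *
import sys
s=read_state();Rt=cv2.Rodrigues(np.array(s["ee_rot"]))[0];p=np.array(s["position"])
print("t",s["clock"],"p",np.round(p,4),"F",np.round(s["contact_force"],2),"w",round(s["gripper_width"],3),"tooly",np.round(np.degrees(np.arctan2(Rt[1,1],Rt[0,1])),2),"z",np.round(Rt[:,2],3),"q",np.round(s["q"],2))
B=np.array([.5514,-.0198]);a=np.radians(6.5);d=np.array([np.sin(a),-np.cos(a)]);n=np.array([np.cos(a),np.sin(a)])
e=p[:2]-B;print("bay",np.round([e@d,e@n],4))
if len(sys.argv)==4:
    t=np.array(list(map(float,sys.argv[1:])));tw=np.r_[B+d*t[0]+n*t[1],t[2]]
    print("target",np.round(tw,4),"tool cm",np.round(Rt.T@(tw-p)*100,2))
E
python3 go.py -0.25 0 0.20
```

```text
t 0.1 p [ 0.214  -0.5064  0.23  ] F [-0.24  0.61 -0.56] w 0.998 tooly -67.09 z [-0.     0.001 -1.   ] q [-1.24  0.3   1.52  0.    1.32 -0.07]
bay [ 0.4453 -0.3903]
target [0.5231 0.2286 0.2   ] tool cm [ 57.08 -55.67   3.06]
```

Call:
send_rows([
  {"dx": 0, "dy": 0, "dz": 0, "twist": -0.14, "hand": 0},
  {"dx": 0, "dy": 0, "dz": 0, "twist": -0.14, "hand": 0},
  {"dx": 0, "dy": 0, "dz": 0, "twist": -0.14, "hand": 0},
  {"dx": 0, "dy": 0, "dz": 0, "twist": -0.14, "hand": 0},
  {"dx": 0, "dy": 0, "dz": 0, "twist": -0.14, "hand": 0},
])

```text
clock: 0.6
position: [0.2138, -0.5058, 0.2282]
ee_rot: [-2.655, -1.671, -0.002]
contact_force: [-0.6, 0.3, 0.2]
gripper_width: 0.61
```

Call:
send_rows([
  {"dx": 0, "dy": 0, "dz": 0, "twist": -0.14, "hand": 0},
  {"dx": 0, "dy": 0, "dz": 0, "twist": -0.14, "hand": 0},
  {"dx": 0, "dy": 0, "dz": 0, "twist": -0.14, "hand": 0},
  {"dx": 0, "dy": 0, "dz": 0, "twist": -0.14, "hand": 0},
  {"dx": 0, "dy": 0, "dz": 0, "twist": 0, "hand": 0},
])

```text
clock: 1.1
position: [0.2135, -0.5051, 0.2264]
ee_rot: [-2.056, -2.365, -0.006]
contact_force: [0.6, -0.5, 0.1]
gripper_width: 0.184
```

```bash
python3 go.py -0.25 0 0.20
```

```text
t 1.1 p [ 0.2135 -0.5051  0.2264] F [ 0.55 -0.52  0.14] w 0.184 tooly 7.99 z [-0.003  0.008 -1.   ] q [-1.24  0.3   1.53 -0.    1.32 -1.38]
bay [ 0.4439 -0.3906]
target [0.5231 0.2286 0.2   ] tool cm [68.33 40.86  3.13]
```

Call:
send_rows([
  {"dx": 4, "dy": 2.4, "dz": 0, "twist": 0, "hand": 0},
  {"dx": 4, "dy": 2.4, "dz": 0, "twist": 0, "hand": 0},
  {"dx": 4, "dy": 2.4, "dz": 0, "twist": 0, "hand": 0},
  {"dx": 4, "dy": 2.4, "dz": 0, "twist": 0, "hand": 0},
  {"dx": 4, "dy": 2.4, "dz": 0, "twist": 0, "hand": 0},
])

```text
clock: 1.6
position: [0.3068, -0.2871, 0.2257]
ee_rot: [-2.091, -2.331, -0.008]
contact_force: [0.5, -0.8, 0.3]
gripper_width: 0.003
```

Call:
send_rows([
  {"dx": 4, "dy": 2.4, "dz": 0, "twist": 0, "hand": 0},
  {"dx": 4, "dy": 2.4, "dz": 0, "twist": 0, "hand": 0},
  {"dx": 4, "dy": 2.4, "dz": 0, "twist": 0, "hand": 0},
  {"dx": 4, "dy": 2.4, "dz": 0, "twist": 0, "hand": 0},
  {"dx": 4, "dy": 2.4, "dz": 0, "twist": 0, "hand": 0},
])

```text
clock: 2.1
position: [0.4081, -0.0669, 0.2281]
ee_rot: [-2.123, -2.304, -0.009]
contact_force: [1.4, -0.6, 0.3]
gripper_width: 0.002
```

```bash
python3 go.py -0.25 0 0.20
```

```text
t 2.1 p [ 0.4081 -0.0669  0.2281] F [ 1.44 -0.6   0.32] w 0.002 tooly 4.68 z [-0.002  0.01  -1.   ] q [-0.26 -0.01  1.88  0.01  1.27 -0.34]
bay [ 0.0306 -0.1477]
target [0.5231 0.2286 0.2   ] tool cm [28.49 13.87  3.07]
```

Call:
send_rows([
  {"dx": 4.4, "dy": 2.0, "dz": 0, "twist": -0.01, "hand": 0},
  {"dx": 4.4, "dy": 2.0, "dz": 0, "twist": -0.01, "hand": 0},
  {"dx": 4.4, "dy": 2.0, "dz": 0, "twist": -0.01, "hand": 0},
  {"dx": 4.4, "dy": 2.0, "dz": 0, "twist": -0.01, "hand": 0},
  {"dx": 4.4, "dy": 2.0, "dz": 0, "twist": -0.01, "hand": 0},
])

```text
clock: 2.6
position: [0.4881, 0.1701, 0.2303]
ee_rot: [-2.093, -2.333, -0.01]
contact_force: [0.8, -1.5, -0.7]
gripper_width: 0.005
```

```bash
python3 go.py -0.265 0 0.10
```

```text
t 2.6 p [0.4881 0.1701 0.2303] F [ 0.82 -1.5  -0.67] w 0.005 tooly 6.23 z [-0.001  0.009 -1.   ] q [0.26 0.23 1.62 0.01 1.3  0.15]
bay [-0.1958 -0.0414]
target [0.5214 0.2435 0.1   ] tool cm [ 6.81  4.11 13.1 ]
```

Call:
send_rows([
  {"dx": 3, "dy": 2, "dz": 0, "twist": 0, "hand": 0},
  {"dx": 3, "dy": 2, "dz": 0, "twist": 0, "hand": 0},
  {"dx": 1, "dy": 0, "dz": 0, "twist": 0, "hand": 0},
  {"dx": 0, "dy": 0, "dz": 4.5, "twist": 0, "hand": 0},
  {"dx": 0, "dy": 0, "dz": 4.5, "twist": 0, "hand": 0},
])

```text
clock: 3.1
position: [0.5229, 0.2549, 0.1425]
ee_rot: [-2.113, -2.319, -0.022]
contact_force: [0.5, 0.7, -0.6]
gripper_width: 0.008
```

```bash
python3 go.py -0.26 0 0.05
```

```text
t 3.1 p [0.5229 0.2549 0.1425] F [ 0.5   0.74 -0.57] w 0.008 tooly 5.31 z [ 0.007  0.013 -1.   ] q [0.39 0.45 1.53 0.01 1.15 0.29]
bay [-0.2761  0.0028]
target [0.522  0.2385 0.05  ] tool cm [-1.73 -0.32  9.23]
```

Call:
send_rows([
  {"dx": 0, "dy": -0.2, "dz": 4, "twist": -0.02, "hand": 0},
  {"dx": 0, "dy": -0.1, "dz": 3.2, "twist": 0, "hand": 0},
  {"dx": 0, "dy": 0, "dz": 1.0, "twist": 0, "hand": 0},
  {"dx": -0.5, "dy": 0, "dz": 0, "twist": 0, "hand": 0},
  {"dx": -0.5, "dy": 0, "dz": 0, "twist": 0, "hand": 0},
])

```text
clock: 3.6
position: [0.5183, 0.2433, 0.0538]
ee_rot: [-2.104, -2.323, -0.011]
contact_force: [-0.3, -0.8, -0.6]
gripper_width: 0.003
```

```bash
cat >> go.py <<'E'
if len(sys.argv)==2:
    from meas import caps
    for nm in("top","side"):
        f=grab_frame(nm); save(f,nm+sys.argv[1]); P=pts(f)
        for c,k in caps(P,f): print(nm,"cap",np.round(c,4),k,"bay",np.round([(c[:2]-B)@d,(c[:2]-B)@n],4))
        im=cv2.imread("pics/"+nm+sys.argv[1]+".png")
        c=im[90:250,230:470] if nm=="top" else im[110:280,220:380]
        cv2.imwrite("pics/"+nm+"c"+sys.argv[1]+".png",cv2.resize(c,None,fx=3.3,fy=3.3,interpolation=cv2.INTER_CUBIC))
E
python3 go.py -0.24 0 0.05; python3 go.py 1
```

```text
t 3.6 p [0.5183 0.2433 0.0538] F [-0.33 -0.83 -0.55] w 0.003 tooly 5.66 z [-0.    0.01 -1.  ] q [0.37 0.55 1.61 0.01 0.98 0.27]
bay [-0.2652 -0.0031]
target [0.5242 0.2187 0.05  ] tool cm [-2.52  0.35  0.36]
t 3.6 p [0.5183 0.2433 0.0538] F [-0.33 -0.83 -0.55] w 0.003 tooly 5.66 z [-0.    0.01 -1.  ] q [0.37 0.55 1.61 0.01 0.98 0.27]
bay [-0.2652 -0.0031]
top cap [0.5268 0.1837 0.0923] 107 bay [-0.205  -0.0014]
top cap [0.5326 0.1437 0.0921] 119 bay [-0.1646 -0.0002]
top cap [0.5396 0.1028 0.092 ] 118 bay [-0.1232  0.0022]
top cap [0.5436 0.0604 0.0917] 120 bay [-0.0806  0.0013]
```

Call:
send_rows([
  {"dx": -0.5, "dy": 0.1, "dz": 0, "twist": -0.015, "hand": 0},
  {"dx": -0.5, "dy": 0.1, "dz": 0, "twist": 0, "hand": 0},
  {"dx": -0.5, "dy": 0, "dz": 0, "twist": 0, "hand": 0},
  {"dx": -0.5, "dy": 0, "dz": 0, "twist": 0, "hand": 0},
  {"dx": -0.4, "dy": 0, "dz": 0, "twist": 0, "hand": 0},
])

```text
clock: 4.2
position: [0.5254, 0.218, 0.0578]
ee_rot: [-2.089, -2.342, -0.021]
contact_force: [-0.1, 0.9, 0.2]
gripper_width: 0.004
```

```bash
python3 go.py -0.20 0 0.05
```

```text
t 4.2 p [0.5254 0.218  0.0578] F [-0.07  0.91  0.16] w 0.004 tooly 6.53 z [ 0.007  0.013 -1.   ] q [0.32 0.53 1.63 0.01 0.97 0.2 ]
bay [-0.2392  0.0011]
target [0.5288 0.1789 0.05  ] tool cm [-3.93 -0.12  0.74]
```

Call:
send_rows([
  {"dx": -0.4, "dy": 0, "dz": 0.2, "twist": 0, "hand": 0},
  {"dx": -0.3, "dy": 0, "dz": 0.2, "twist": 0, "hand": 0},
  {"dx": -0.3, "dy": 0, "dz": 0.2, "twist": 0, "hand": 0},
  {"dx": -0.3, "dy": 0, "dz": 0.2, "twist": 0, "hand": 0},
  {"dx": -0.3, "dy": 0, "dz": 0.1, "twist": 0, "hand": 0},
])

```text
clock: 4.7
position: [0.5275, 0.201, 0.0479]
ee_rot: [-2.089, -2.341, -0.022]
contact_force: [-0.6, 1.8, 1.0]
gripper_width: 0.005
```

```bash
python3 go.py -0.20 0 0.05; python3 go.py 2
```

```text
t 4.7 p [0.5275 0.201  0.0479] F [-0.61  1.78  1.03] w 0.005 tooly 6.51 z [ 0.007  0.013 -1.   ] q [0.29 0.54 1.64 0.01 0.95 0.17]
bay [-0.2221  0.0012]
target [0.5288 0.1789 0.05  ] tool cm [-2.21 -0.12 -0.24]
t 4.7 p [0.5275 0.201  0.0479] F [-0.61  1.78  1.03] w 0.005 tooly 6.51 z [ 0.007  0.013 -1.   ] q [0.29 0.54 1.64 0.01 0.95 0.17]
bay [-0.2221  0.0012]
top cap [0.5339 0.1338 0.0921] 114 bay [-0.1546  0.    ]
top cap [0.5399 0.0971 0.0921] 119 bay [-0.1174  0.0018]
top cap [0.5435 0.0594 0.0917] 124 bay [-0.0795  0.0011]
side cap [0.5265 0.2096 0.0901] 19 bay [-0.2308  0.0013]
```

Call:
send_rows([
  {"dx": -0.4, "dy": 0, "dz": 0.0, "twist": 0, "hand": 0},
  {"dx": -0.4, "dy": 0, "dz": 0.0, "twist": 0, "hand": 0},
  {"dx": -0.4, "dy": 0, "dz": 0.03, "twist": 0, "hand": 0},
  {"dx": -0.4, "dy": 0, "dz": 0.03, "twist": 0, "hand": 0},
  {"dx": -0.4, "dy": 0, "dz": 0.03, "twist": 0, "hand": 0},
])

```text
clock: 5.3
position: [0.53, 0.1801, 0.0471]
ee_rot: [-2.089, -2.342, -0.023]
contact_force: [-0.9, 1.3, 1.2]
gripper_width: 0.009
```

```bash
python3 go.py 3
```

```text
t 5.3 p [0.53   0.1801 0.0471] F [-0.86  1.35  1.17] w 0.009 tooly 6.54 z [ 0.007  0.013 -1.   ] q [0.26 0.53 1.66 0.01 0.94 0.13]
bay [-0.201   0.0014]
top cap [0.5366 0.1116 0.0922] 102 bay [-0.1323  0.0002]
top cap [0.5427 0.0764 0.0923] 121 bay [-0.0966  0.0023]
top cap [0.5462 0.0384 0.0922] 121 bay [-0.0584  0.0015]
side cap [0.528  0.1887 0.0897] 20 bay [-0.2098  0.0003]
```

Call:
send_rows([
  {"dx": -0.4, "dy": -0.02, "dz": 0.0, "twist": 0, "hand": 0},
  {"dx": -0.4, "dy": -0.02, "dz": 0.0, "twist": 0, "hand": 0},
  {"dx": -0.4, "dy": -0.02, "dz": 0.0, "twist": 0, "hand": 0},
  {"dx": -0.4, "dy": 0, "dz": 0.0, "twist": 0, "hand": 0},
  {"dx": -0.4, "dy": 0, "dz": 0.0, "twist": 0, "hand": 0},
])

```text
clock: 5.9
position: [0.5318, 0.1587, 0.0468]
ee_rot: [-2.089, -2.342, -0.023]
contact_force: [-0.9, 2.1, 1.1]
gripper_width: 0.011
```

Call:
send_rows([
  {"dx": -0.4, "dy": 0, "dz": 0.0, "twist": 0, "hand": 0},
  {"dx": -0.4, "dy": 0, "dz": 0.0, "twist": 0, "hand": 0},
  {"dx": -0.4, "dy": 0, "dz": 0.0, "twist": 0, "hand": 0},
  {"dx": -0.4, "dy": 0, "dz": 0.0, "twist": 0, "hand": 0},
  {"dx": -0.4, "dy": 0, "dz": 0.0, "twist": 0, "hand": 0},
])

```text
clock: 6.4
position: [0.5342, 0.1369, 0.0465]
ee_rot: [-2.089, -2.341, -0.023]
contact_force: [-0.2, 2.5, 0.8]
gripper_width: 0.003
```

```bash
python3 go.py 4
```

```text
t 6.4 p [0.5342 0.1369 0.0465] F [-0.18  2.5   0.8 ] w 0.003 tooly 6.53 z [ 0.007  0.013 -1.   ] q [0.18 0.52 1.68 0.01 0.93 0.06]
bay [-0.1577  0.0007]
top cap [0.5415 0.0644 0.0919] 62 bay [-0.0848 -0.0003]
top cap [0.5471 0.0334 0.092 ] 121 bay [-0.0534  0.0017]
top cap [ 0.5505 -0.0045  0.0914] 123 bay [-0.0153  0.0008]
side cap [0.5342 0.1451 0.0882] 17 bay [-0.1658  0.0016]
```

View pics/topc4.png

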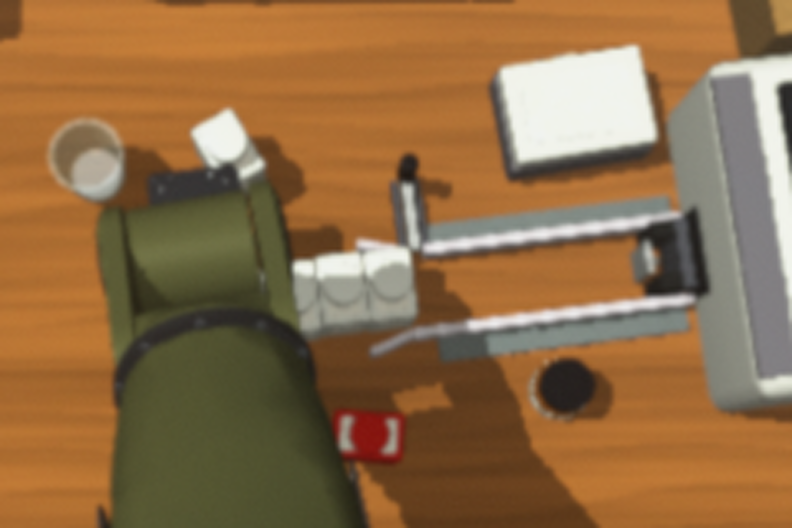

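Call:
send_rows([
  {"dx": -0.3, "dy": -0.02, "dz": 0.0, "twist": 0, "hand": 0},
  {"dx": -0.3, "dy": -0.02, "dz": 0.0, "twist": 0, "hand": 0},
  {"dx": -0.3, "dy": -0.02, "dz": 0.0, "twist": 0, "hand": 0},
  {"dx": -0.3, "dy": 0, "dz": 0.0, "twist": 0, "hand": 0},
  {"dx": -0.3, "dy": 0, "dz": 0.0, "twist": 0, "hand": 0},
])

```text
clock: 7.0
position: [0.5354, 0.1211, 0.0463]
ee_rot: [-2.089, -2.342, -0.023]
contact_force: [0.0, 2.6, 0.7]
gripper_width: 0.002
```

Call:
send_rows([
  {"dx": -0.3, "dy": 0, "dz": 0.0, "twist": 0, "hand": 0},
  {"dx": -0.3, "dy": 0, "dz": 0.0, "twist": 0, "hand": 0},
  {"dx": -0.3, "dy": 0, "dz": 0.0, "twist": 0, "hand": 0},
  {"dx": -0.3, "dy": 0, "dz": 0.0, "twist": 0, "hand": 0},
  {"dx": -0.3, "dy": 0, "dz": 0.0, "twist": 0, "hand": 0},
])

```text
clock: 7.5
position: [0.5372, 0.1047, 0.0461]
ee_rot: [-2.089, -2.341, -0.023]
contact_force: [0.8, 2.7, 0.7]
gripper_width: 0.002
```

```bash
python3 go.py 5
```

```text
t 7.5 p [0.5372 0.1047 0.0461] F [0.78 2.65 0.71] w 0.002 tooly 6.53 z [ 0.007  0.013 -1.   ] q [ 0.12  0.51  1.69  0.02  0.93 -0.  ]
bay [-0.1253  0.    ]
top cap [0.545  0.0286 0.0914] 31 bay [-0.0488 -0.0009]
top cap [0.5501 0.0014 0.0918] 122 bay [-0.0212  0.0011]
top cap [ 0.5535 -0.0361  0.0917] 125 bay [0.0164 0.0002]
side cap [0.5389 0.1137 0.0904] 20 bay [-0.134   0.0027]
```

Call:
send_rows([
  {"dx": -0.4, "dy": 0, "dz": 0.0, "twist": 0, "hand": 0},
  {"dx": -0.4, "dy": 0, "dz": 0.0, "twist": 0, "hand": 0},
  {"dx": -0.4, "dy": 0, "dz": 0.0, "twist": 0, "hand": 0},
  {"dx": -0.4, "dy": 0, "dz": 0.0, "twist": 0, "hand": 0},
  {"dx": -0.4, "dy": 0, "dz": 0.0, "twist": 0, "hand": 0},
])

```text
clock: 8.1
position: [0.5396, 0.0835, 0.0458]
ee_rot: [-2.088, -2.342, -0.023]
contact_force: [-1.1, 1.5, 0.7]
gripper_width: 0.005
```

Call:
send_rows([
  {"dx": -0.4, "dy": 0, "dz": 0.0, "twist": 0, "hand": 0},
  {"dx": -0.4, "dy": 0, "dz": 0.0, "twist": 0, "hand": 0},
  {"dx": -0.4, "dy": 0, "dz": 0.0, "twist": 0, "hand": 0},
  {"dx": -0.4, "dy": 0, "dz": 0.0, "twist": 0, "hand": 0},
  {"dx": -0.4, "dy": 0, "dz": 0.0, "twist": 0, "hand": 0},
])

```text
clock: 8.6
position: [0.542, 0.0617, 0.0455]
ee_rot: [-2.089, -2.341, -0.023]
contact_force: [-0.0, 2.8, 0.7]
gripper_width: 0.005
```

```bash
python3 go.py 6
```

```text
t 8.6 p [0.542  0.0617 0.0455] F [-0.01  2.85  0.69] w 0.005 tooly 6.53 z [ 0.007  0.013 -1.   ] q [ 0.04  0.51  1.7   0.02  0.92 -0.08]
bay [-0.082  -0.0001]
top cap [ 0.5548 -0.0416  0.0917] 122 bay [0.0221 0.0009]
top cap [ 0.5587 -0.0797  0.0919] 121 bay [0.0603 0.0004]
side cap [0.5439 0.0703 0.0908] 29 bay [-0.0903  0.0027]
```

Call:
send_rows([
  {"dx": -0.4, "dy": 0, "dz": 0.0, "twist": 0, "hand": 0},
  {"dx": -0.4, "dy": 0, "dz": 0.0, "twist": 0, "hand": 0},
  {"dx": -0.4, "dy": 0, "dz": 0.0, "twist": 0, "hand": 0},
  {"dx": -0.4, "dy": 0, "dz": 0.0, "twist": 0, "hand": 0},
  {"dx": -0.4, "dy": 0, "dz": 0.0, "twist": 0, "hand": 0},
])

```text
clock: 9.2
position: [0.5444, 0.0405, 0.0452]
ee_rot: [-2.088, -2.342, -0.022]
contact_force: [-0.3, 2.4, 0.9]
gripper_width: 0.009
```

Call:
send_rows([
  {"dx": -0.4, "dy": 0, "dz": 0.0, "twist": 0, "hand": 0},
  {"dx": -0.4, "dy": 0, "dz": 0.0, "twist": 0, "hand": 0},
  {"dx": -0.4, "dy": 0, "dz": 0.0, "twist": 0, "hand": 0},
  {"dx": -0.4, "dy": 0, "dz": 0.0, "twist": 0, "hand": 0},
  {"dx": -0.4, "dy": 0, "dz": 0.0, "twist": 0, "hand": 0},
])

```text
clock: 9.7
position: [0.5469, 0.0187, 0.045]
ee_rot: [-2.089, -2.341, -0.022]
contact_force: [-0.1, 2.6, 0.8]
gripper_width: 0.005
```

```bash
python3 go.py 7
```

```text
t 9.7 p [0.5469 0.0187 0.045 ] F [-0.1   2.62  0.75] w 0.005 tooly 6.53 z [ 0.007  0.013 -1.   ] q [-0.04  0.52  1.69  0.02  0.93 -0.16]
bay [-0.0388 -0.0001]
top cap [ 0.5595 -0.0853  0.092 ] 115 bay [0.066  0.0006]
top cap [ 0.5638 -0.1228  0.092 ] 123 bay [0.1037 0.0007]
side cap [0.5482 0.0267 0.09  ] 25 bay [-0.0466  0.0021]
```

View pics/topc7.png

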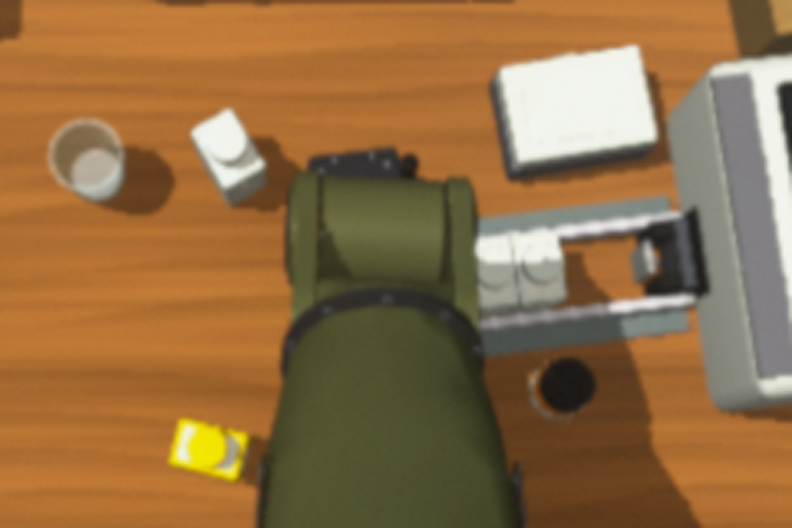

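Call:
send_rows([
  {"dx": -0.4, "dy": 0, "dz": 0.0, "twist": 0, "hand": 0},
  {"dx": -0.4, "dy": 0, "dz": 0.0, "twist": 0, "hand": 0},
  {"dx": -0.4, "dy": 0, "dz": 0.0, "twist": 0, "hand": 0},
  {"dx": -0.3, "dy": 0, "dz": 0.0, "twist": 0, "hand": 0},
  {"dx": -0.2, "dy": 0, "dz": 0.0, "twist": 0, "hand": 0},
])

```text
clock: 10.3
position: [0.5489, 0.0006, 0.0447]
ee_rot: [-2.089, -2.341, -0.022]
contact_force: [-0.3, 1.6, 0.4]
gripper_width: 0.007
```

Call:
send_rows([
  {"dx": -0.2, "dy": 0, "dz": 0.0, "twist": 0, "hand": 0},
  {"dx": -0.2, "dy": 0, "dz": 0.0, "twist": 0, "hand": 0},
  {"dx": -0.2, "dy": 0, "dz": 0.0, "twist": 0, "hand": 0},
  {"dx": -0.2, "dy": 0, "dz": 0.0, "twist": 0, "hand": 0},
  {"dx": -0.2, "dy": 0, "dz": 0.0, "twist": 0, "hand": 0},
])

```text
clock: 10.8
position: [0.5501, -0.0102, 0.0445]
ee_rot: [-2.088, -2.341, -0.022]
contact_force: [-1.0, 1.8, 0.7]
gripper_width: 0.004
```

```bash
python3 go.py 8
```

```text
t 10.8 p [ 0.5501 -0.0102  0.0445] F [-0.99  1.8   0.75] w 0.004 tooly 6.53 z [ 0.006  0.013 -1.   ] q [-0.09  0.52  1.68  0.02  0.93 -0.22]
bay [-0.0097 -0.0002]
top cap [ 0.5631 -0.1161  0.0917] 97 bay [0.097  0.0007]
top cap [ 0.5668 -0.1518  0.0916] 119 bay [0.1329 0.0003]
side cap [ 0.5528 -0.0017  0.0903] 28 bay [-0.0178  0.0034]
```

Call:
send_rows([
  {"dx": -0.2, "dy": 0, "dz": 0.0, "twist": 0, "hand": 0},
  {"dx": -0.2, "dy": 0, "dz": 0.0, "twist": 0, "hand": 0},
  {"dx": -0.2, "dy": 0, "dz": 0.0, "twist": 0, "hand": 0},
  {"dx": -0.15, "dy": 0, "dz": 0.0, "twist": 0, "hand": 0},
  {"dx": -0.1, "dy": 0, "dz": 0.0, "twist": 0, "hand": 0},
])

```text
clock: 11.4
position: [0.5512, -0.0193, 0.0444]
ee_rot: [-2.089, -2.341, -0.022]
contact_force: [-0.3, 2.9, 1.1]
gripper_width: 0.008
```

Call:
send_rows([
  {"dx": -0.1, "dy": 0, "dz": 0.0, "twist": 0, "hand": 0},
  {"dx": -0.1, "dy": 0, "dz": 0.0, "twist": 0, "hand": 0},
  {"dx": -0.1, "dy": 0, "dz": 0.0, "twist": 0, "hand": 0},
  {"dx": -0.1, "dy": 0, "dz": 0.0, "twist": 0, "hand": 0},
  {"dx": -0.1, "dy": 0, "dz": 0.0, "twist": 0, "hand": 0},
])

```text
clock: 11.9
position: [0.5518, -0.0247, 0.0444]
ee_rot: [-2.088, -2.341, -0.022]
contact_force: [-0.7, 1.8, 0.8]
gripper_width: 0.006
```

```bash
python3 go.py 9
```

```text
t 11.9 p [ 0.5518 -0.0247  0.0444] F [-0.71  1.78  0.77] w 0.006 tooly 6.53 z [ 0.006  0.013 -1.   ] q [-0.12  0.53  1.68  0.02  0.93 -0.24]
bay [ 0.0049 -0.0002]
top cap [ 0.5646 -0.1325  0.0919] 82 bay [0.1135 0.0004]
top cap [ 0.5685 -0.1661  0.0919] 122 bay [0.1473 0.0005]
side cap [ 0.5529 -0.0164  0.0909] 24 bay [-0.0032  0.0019]
```

View pics/topc9.png

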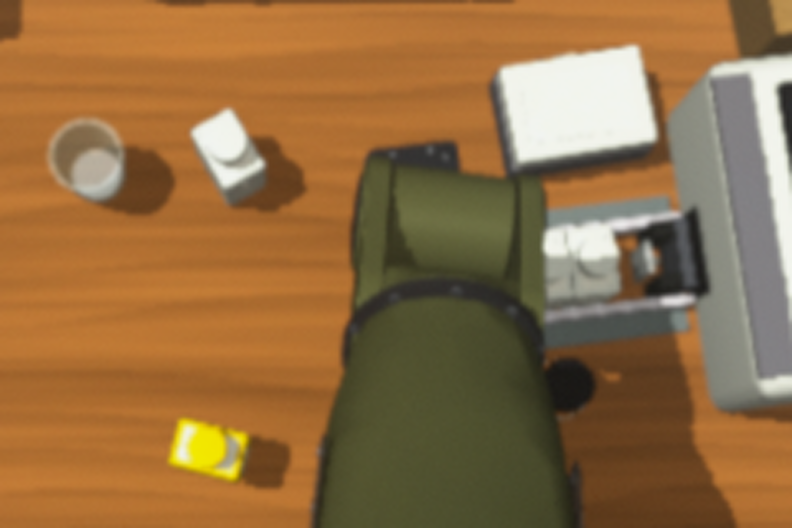

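Call:
send_rows([
  {"dx": -0.1, "dy": 0, "dz": 0.0, "twist": 0, "hand": 0},
  {"dx": -0.1, "dy": 0, "dz": 0.0, "twist": 0, "hand": 0},
  {"dx": -0.1, "dy": 0, "dz": 0.0, "twist": 0, "hand": 0},
  {"dx": -0.1, "dy": 0, "dz": 0.0, "twist": 0, "hand": 0},
  {"dx": -0.1, "dy": 0, "dz": 0.0, "twist": 0, "hand": 0},
])

```text
clock: 12.5
position: [0.5524, -0.03, 0.0443]
ee_rot: [-2.088, -2.341, -0.022]
contact_force: [0.2, 2.2, 0.9]
gripper_width: 0.002
```

Call:
send_rows([
  {"dx": -0.1, "dy": 0, "dz": 0.0, "twist": 0, "hand": 0},
  {"dx": -0.1, "dy": 0, "dz": 0.0, "twist": 0, "hand": 0},
  {"dx": -0.1, "dy": 0, "dz": 0.0, "twist": 0, "hand": 0},
  {"dx": -0.1, "dy": 0, "dz": 0.0, "twist": 0, "hand": 0},
  {"dx": -0.1, "dy": 0, "dz": 0.0, "twist": 0, "hand": 0},
])

```text
clock: 13.0
position: [0.553, -0.0354, 0.0442]
ee_rot: [-2.088, -2.341, -0.022]
contact_force: [-0.6, 2.3, 0.6]
gripper_width: 0.005
```

Call:
send_rows([
  {"dx": -0.1, "dy": 0, "dz": 0.0, "twist": 0, "hand": 0},
  {"dx": -0.1, "dy": 0, "dz": 0.0, "twist": 0, "hand": 0},
  {"dx": -0.1, "dy": 0, "dz": 0.0, "twist": 0, "hand": 0},
  {"dx": -0.1, "dy": 0, "dz": 0.0, "twist": 0, "hand": 0},
  {"dx": -0.1, "dy": 0, "dz": 0.0, "twist": 0, "hand": 0},
])

```text
clock: 13.5
position: [0.5536, -0.0408, 0.0442]
ee_rot: [-2.088, -2.341, -0.022]
contact_force: [-0.1, 2.1, 0.4]
gripper_width: 0.005
```

```bash
python3 go.py 10
```

```text
t 13.5 p [ 0.5536 -0.0408  0.0442] F [-0.12  2.06  0.42] w 0.005 tooly 6.53 z [ 0.006  0.013 -1.   ] q [-0.15  0.53  1.67  0.02  0.94 -0.27]
bay [ 0.0211 -0.0002]
top cap [ 0.5669 -0.1509  0.0919] 60 bay [0.132  0.0006]
top cap [ 0.5706 -0.1823  0.0916] 123 bay [0.1636 0.0007]
side cap [ 0.5536 -0.0324  0.0908] 23 bay [0.0128 0.0007]
```

Call:
send_rows([
  {"dx": -0.1, "dy": 0, "dz": 0.0, "twist": 0, "hand": 0},
  {"dx": -0.1, "dy": 0, "dz": 0.0, "twist": 0, "hand": 0},
  {"dx": -0.1, "dy": 0, "dz": 0.0, "twist": 0, "hand": 0},
  {"dx": -0.1, "dy": 0, "dz": 0.0, "twist": 0, "hand": 0},
  {"dx": -0.1, "dy": 0, "dz": 0.0, "twist": 0, "hand": 0},
])

```text
clock: 14.1
position: [0.5543, -0.0461, 0.0441]
ee_rot: [-2.088, -2.341, -0.022]
contact_force: [-0.8, 2.5, 1.5]
gripper_width: 0.005
```

Call:
send_rows([
  {"dx": -0.1, "dy": 0, "dz": 0.0, "twist": 0, "hand": 0},
  {"dx": -0.1, "dy": 0, "dz": 0.0, "twist": 0, "hand": 0},
  {"dx": -0.1, "dy": 0, "dz": 0.0, "twist": 0, "hand": 0},
  {"dx": -0.1, "dy": 0, "dz": 0.0, "twist": 0, "hand": 0},
  {"dx": -0.1, "dy": 0, "dz": 0.0, "twist": 0, "hand": 0},
])

```text
clock: 14.6
position: [0.5549, -0.0512, 0.0441]
ee_rot: [-2.088, -2.341, -0.023]
contact_force: [-0.6, 6.9, 2.8]
gripper_width: 0.007
```

Call:
send_rows([
  {"dx": -0.1, "dy": 0, "dz": 0.0, "twist": 0, "hand": 0},
  {"dx": -0.1, "dy": 0, "dz": 0.0, "twist": 0, "hand": 0},
  {"dx": -0.05, "dy": 0, "dz": 0.0, "twist": 0, "hand": 0},
  {"dx": -0.05, "dy": 0, "dz": 0.0, "twist": 0, "hand": 0},
  {"dx": -0.05, "dy": 0, "dz": 0.0, "twist": 0, "hand": 0},
])

```text
clock: 15.1
position: [0.555, -0.0525, 0.0441]
ee_rot: [-2.085, -2.339, -0.026]
contact_force: [-0.8, 5.9, 1.5]
gripper_width: 0.007
```

Call:
send_rows([
  {"dx": -0.12, "dy": 0, "dz": 0.0, "twist": 0, "hand": 0},
  {"dx": -0.12, "dy": 0, "dz": 0.0, "twist": 0, "hand": 0},
  {"dx": -0.12, "dy": 0, "dz": 0.0, "twist": 0, "hand": 0},
  {"dx": -0.12, "dy": 0, "dz": 0.0, "twist": 0, "hand": 0},
  {"dx": -0.12, "dy": 0, "dz": 0.0, "twist": 0, "hand": 0},
])

```text
clock: 15.6
position: [0.5554, -0.0561, 0.0441]
ee_rot: [-2.082, -2.338, -0.029]
contact_force: [-0.8, 6.7, 1.8]
gripper_width: 0.011
```

```bash
python3 go.py 11
```

```text
t 15.6 p [ 0.5554 -0.0561  0.0441] F [-0.85  6.69  1.75] w 0.011 tooly 6.62 z [ 0.004  0.021 -1.   ] q [-0.18  0.54  1.66  0.03  0.94 -0.31]
bay [ 0.0365 -0.0001]
top cap [ 0.5687 -0.1693  0.0921] 36 bay [0.1505 0.0002]
top cap [ 0.5719 -0.1979  0.0912] 123 bay [0.1793 0.0002]
side cap [ 0.5562 -0.0478  0.0918] 23 bay [0.0284 0.0016]
```

View pics/topc11.png

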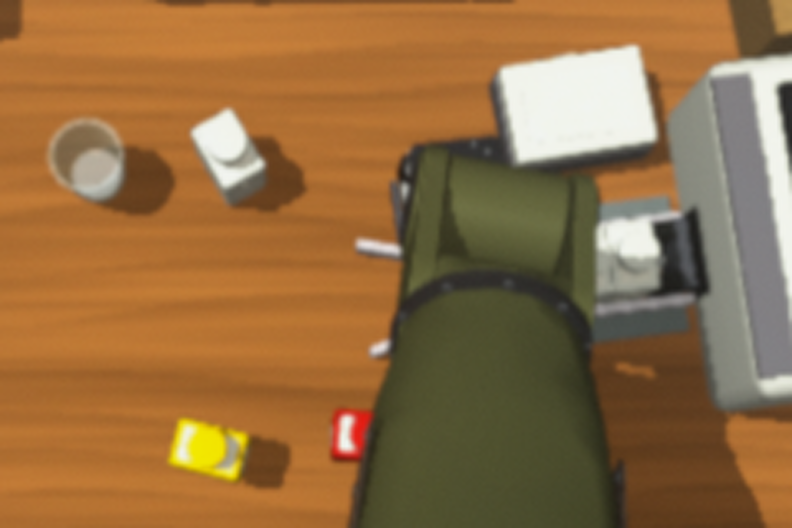

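Call:
send_rows([
  {"dx": -0.12, "dy": 0, "dz": 0.0, "twist": 0, "hand": 0},
  {"dx": -0.12, "dy": 0, "dz": 0.0, "twist": 0, "hand": 0},
  {"dx": -0.12, "dy": 0, "dz": 0.0, "twist": 0, "hand": 0},
  {"dx": -0.12, "dy": 0, "dz": 0.0, "twist": 0, "hand": 0},
  {"dx": -0.12, "dy": 0, "dz": 0.0, "twist": 0, "hand": 0},
])

```text
clock: 16.2
position: [0.5556, -0.0581, 0.0442]
ee_rot: [-2.077, -2.335, -0.034]
contact_force: [-1.7, 12.5, 4.2]
gripper_width: 0.004
```

Call:
send_rows([
  {"dx": -0.14, "dy": 0, "dz": 0.0, "twist": 0, "hand": 0},
  {"dx": -0.14, "dy": 0, "dz": 0.0, "twist": 0, "hand": 0},
  {"dx": -0.14, "dy": 0, "dz": 0.0, "twist": 0, "hand": 0},
  {"dx": -0.14, "dy": 0, "dz": 0.0, "twist": 0, "hand": 0},
  {"dx": -0.14, "dy": 0, "dz": 0.0, "twist": 0, "hand": 0},
])

```text
clock: 16.7
position: [0.5555, -0.0579, 0.0443]
ee_rot: [-2.068, -2.33, -0.042]
contact_force: [-1.4, 15.4, 4.0]
gripper_width: 0.001
```

```bash
python3 go.py 12
```

```text
t 16.7 p [ 0.5555 -0.0579  0.0443] F [-1.36 15.42  4.05] w 0.001 tooly 6.8 z [-0.002  0.038 -0.999] q [-0.19  0.54  1.65  0.04  0.96 -0.33]
bay [ 0.0383 -0.0003]
top cap [ 0.5726 -0.2002  0.0917] 123 bay [0.1816 0.0006]
side cap [ 0.5568 -0.0506  0.0916] 29 bay [0.0312 0.0019]
```

Call:
send_rows([
  {"dx": 0.3, "dy": 0, "dz": 0.0, "twist": 0, "hand": 0},
  {"dx": 1.2, "dy": 0, "dz": 0.0, "twist": 0, "hand": 0},
  {"dx": 1.5, "dy": 0, "dz": 0, "twist": 0, "hand": 0},
  {"dx": 0, "dy": 0, "dz": -4, "twist": 0, "hand": 0},
  {"dx": 0, "dy": 0, "dz": -4, "twist": 0, "hand": 0},
])

```text
clock: 17.3
position: [0.5489, -0.0273, 0.1221]
ee_rot: [-2.063, -2.324, -0.032]
contact_force: [0.1, 0.4, -0.2]
gripper_width: 0.006
```

```bash
python3 go.py 0.01 0.137 0.125; python3 go.py 13
```

```text
t 17.3 p [ 0.5489 -0.0273  0.1221] F [ 0.05  0.36 -0.23] w 0.006 tooly 6.82 z [-0.012  0.038 -0.999] q [-0.13  0.42  1.63  0.04  1.11 -0.27]
bay [ 0.0072 -0.0033]
target [ 0.6887 -0.0142  0.125 ] tool cm [-0.35 14.03 -0.4 ]
t 17.3 p [ 0.5489 -0.0273  0.1221] F [ 0.05  0.36 -0.23] w 0.006 tooly 6.82 z [-0.012  0.038 -0.999] q [-0.13  0.42  1.63  0.04  1.11 -0.27]
bay [ 0.0072 -0.0033]
top cap [ 0.569  -0.1637  0.0915] 106 bay [0.1449 0.0012]
top cap [ 0.5727 -0.1999  0.0916] 122 bay [0.1813 0.0008]
side cap [ 0.5477 -0.0842  0.0896] 20 bay [ 0.0636 -0.011 ]
side cap [ 0.5516 -0.1188  0.0901] 17 bay [ 0.0984 -0.011 ]
```

View pics/sidec13.png

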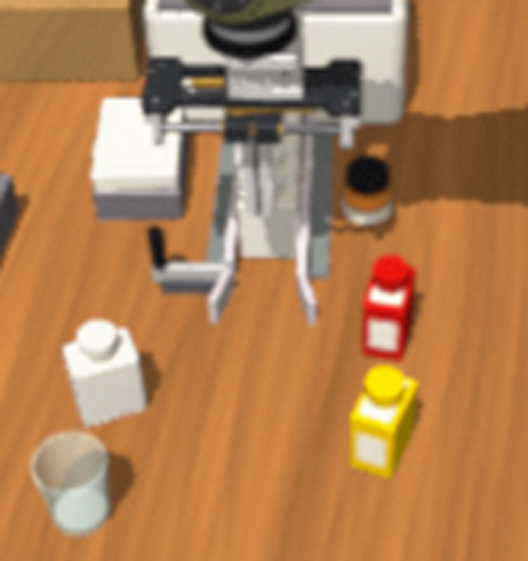

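Call:
send_rows([
  {"dx": 0, "dy": 3.5, "dz": 0, "twist": 0, "hand": 0},
  {"dx": 0, "dy": 3.5, "dz": 0, "twist": 0, "hand": 0},
  {"dx": 0, "dy": 3.5, "dz": 0, "twist": 0, "hand": 0},
  {"dx": -0.2, "dy": 2.7, "dz": 0, "twist": 0, "hand": 0},
  {"dx": 0, "dy": 0, "dz": 0, "twist": 0, "hand": 0},
])

```text
clock: 17.9
position: [0.6852, -0.0091, 0.1239]
ee_rot: [-2.066, -2.33, -0.037]
contact_force: [0.4, 0.3, -0.8]
gripper_width: 0.005
```

```bash
python3 go.py 0.01 0.135 0.062; python3 go.py 14
```

```text
t 17.9 p [ 0.6852 -0.0091  0.1239] F [ 0.4   0.35 -0.84] w 0.005 tooly 6.87 z [-0.005  0.036 -0.999] q [-0.08  0.7   1.19  0.04  1.26 -0.21]
bay [0.0045 0.1341]
target [ 0.6867 -0.0145  0.062 ] tool cm [-0.77  0.09  6.17]
t 17.9 p [ 0.6852 -0.0091  0.1239] F [ 0.4   0.35 -0.84] w 0.005 tooly 6.87 z [-0.005  0.036 -0.999] q [-0.08  0.7   1.19  0.04  1.26 -0.21]
bay [0.0045 0.1341]
top cap [ 0.5638 -0.1342  0.0922] 29 bay [ 0.1151 -0.0006]
top cap [ 0.5691 -0.1619  0.0914] 120 bay [0.1432 0.0015]
top cap [ 0.5728 -0.1999  0.0915] 122 bay [0.1814 0.0009]
side cap [ 0.5639 -0.1396  0.0897] 246 bay [ 0.1205 -0.0011]
```

View pics/sidec14.png

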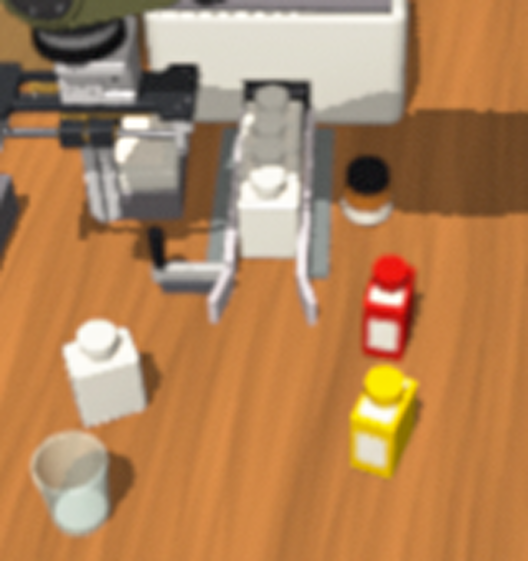

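View pics/topc14.png

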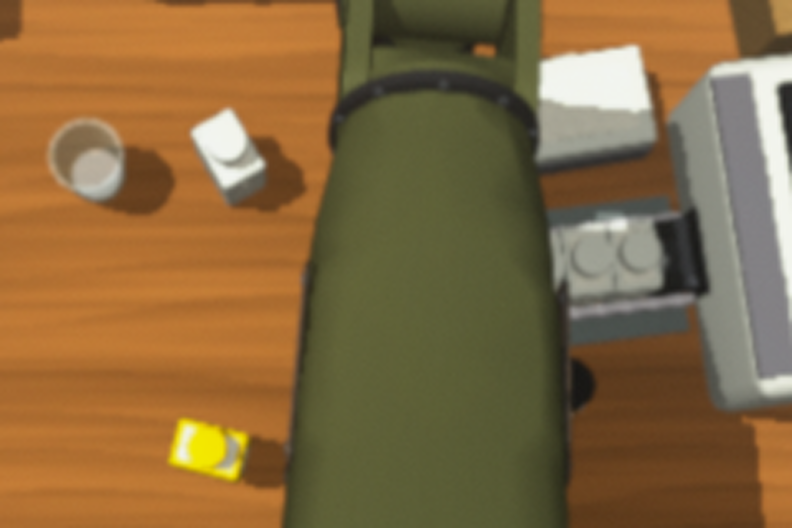

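Call:
send_rows([
  {"dx": -0.5, "dy": 0.1, "dz": 3, "twist": 0, "hand": 0},
  {"dx": -0.3, "dy": 0, "dz": 2.5, "twist": 0, "hand": 0},
  {"dx": 0, "dy": 0, "dz": 0.6, "twist": 0, "hand": 0},
  {"dx": 0, "dy": -0.4, "dz": 0, "twist": 0, "hand": 0},
  {"dx": 0, "dy": -0.4, "dz": 0, "twist": 0, "hand": 0},
])

```text
clock: 18.5
position: [0.6737, -0.015, 0.0631]
ee_rot: [-2.066, -2.33, -0.037]
contact_force: [0.0, 0.4, 0.5]
gripper_width: 0.002
```

```bash
python3 go.py 0.01 0.0565 0.060
```

```text
t 18.5 p [ 0.6737 -0.015   0.0631] F [0.03 0.37 0.55] w 0.002 tooly 6.87 z [-0.005  0.036 -0.999] q [-0.09  0.74  1.27  0.04  1.14 -0.23]
bay [0.009 0.122]
target [ 0.6087 -0.0233  0.06  ] tool cm [-0.06 -6.56  0.31]
```

Call:
send_rows([
  {"dx": 0, "dy": -0.4, "dz": 0, "twist": 0, "hand": 0},
  {"dx": 0, "dy": -0.4, "dz": 0, "twist": 0, "hand": 0},
  {"dx": 0, "dy": -0.4, "dz": 0, "twist": 0, "hand": 0},
  {"dx": 0, "dy": -0.4, "dz": 0, "twist": 0, "hand": 0},
  {"dx": 0, "dy": -0.4, "dz": 0, "twist": 0, "hand": 0},
])

```text
clock: 19.0
position: [0.6534, -0.0174, 0.0672]
ee_rot: [-2.069, -2.334, -0.043]
contact_force: [2.6, -0.8, -1.8]
gripper_width: 0.007
```

Call:
send_rows([
  {"dx": 0, "dy": -0.4, "dz": 0, "twist": 0, "hand": 0},
  {"dx": 0, "dy": -0.4, "dz": 0, "twist": 0, "hand": 0},
  {"dx": 0, "dy": -0.4, "dz": 0, "twist": 0, "hand": 0},
  {"dx": 0, "dy": -0.4, "dz": 0, "twist": 0, "hand": 0},
  {"dx": 0, "dy": -0.4, "dz": 0, "twist": 0, "hand": 0},
])

```text
clock: 19.5
position: [0.6319, -0.02, 0.0672]
ee_rot: [-2.07, -2.334, -0.044]
contact_force: [2.3, 0.2, -1.0]
gripper_width: 0.005
```

```bash
python3 go.py 15;python3 go.py 0.01 0.0565 0.060
```

```text
t 19.5 p [ 0.6319 -0.02    0.0672] F [ 2.26  0.16 -1.02] w 0.005 tooly 6.88 z [ 0.003  0.035 -0.999] q [-0.1   0.65  1.42  0.04  1.08 -0.24]
bay [0.0093 0.08  ]
top cap [ 0.5645 -0.1317  0.091 ] 51 bay [0.1127 0.0003]
top cap [ 0.5691 -0.1618  0.0918] 120 bay [0.1431 0.0015]
top cap [ 0.5726 -0.2001  0.0918] 120 bay [0.1816 0.0007]
side cap [ 0.552  -0.0834  0.0891] 43 bay [ 0.0632 -0.0066]
side cap [ 0.5645 -0.1675  0.0901] 127 bay [ 0.1482 -0.0037]
t 19.6 p [ 0.6317 -0.02    0.0672] F [ 0.59 -0.38  0.9 ] w 0.003 tooly 6.87 z [ 0.002  0.035 -0.999] q [-0.1   0.65  1.42  0.04  1.08 -0.24]
bay [0.0093 0.0797]
target [ 0.6087 -0.0233  0.06  ] tool cm [-0.08 -2.33  0.71]
```

View pics/sidec15.png

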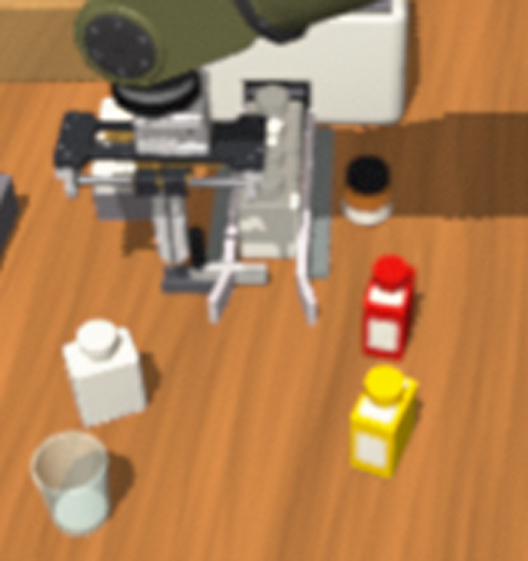

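Call:
send_rows([
  {"dx": 0, "dy": -0.4, "dz": 0, "twist": 0, "hand": 0},
  {"dx": 0, "dy": -0.4, "dz": 0, "twist": 0, "hand": 0},
  {"dx": 0, "dy": -0.4, "dz": 0, "twist": 0, "hand": 0},
  {"dx": 0, "dy": -0.3, "dz": 0, "twist": 0, "hand": 0},
  {"dx": 0, "dy": -0.2, "dz": 0, "twist": 0, "hand": 0},
])

```text
clock: 20.1
position: [0.6138, -0.0221, 0.0673]
ee_rot: [-2.07, -2.335, -0.044]
contact_force: [2.2, 0.9, -1.7]
gripper_width: 0.003
```

Call:
send_rows([
  {"dx": 0, "dy": -0.15, "dz": 0, "twist": 0, "hand": 0},
  {"dx": 0, "dy": -0.15, "dz": 0, "twist": 0, "hand": 0},
  {"dx": 0, "dy": -0.15, "dz": 0, "twist": 0, "hand": 0},
  {"dx": 0, "dy": -0.15, "dz": 0, "twist": 0, "hand": 0},
  {"dx": 0, "dy": -0.15, "dz": 0, "twist": 0, "hand": 0},
])

```text
clock: 20.6
position: [0.6063, -0.0231, 0.0674]
ee_rot: [-2.07, -2.335, -0.046]
contact_force: [14.3, 1.9, -7.5]
gripper_width: 0.007
```

```bash
python3 go.py 16
```

```text
t 20.6 p [ 0.6063 -0.0231  0.0674] F [14.25  1.88 -7.5 ] w 0.007 tooly 6.87 z [ 0.004  0.035 -0.999] q [-0.11  0.6   1.5   0.04  1.05 -0.25]
bay [0.0095 0.0541]
top cap [ 0.5638 -0.1337  0.0918] 33 bay [ 0.1146 -0.0006]
top cap [ 0.5689 -0.1616  0.0914] 123 bay [0.1429 0.0014]
top cap [ 0.5726 -0.1999  0.0914] 124 bay [0.1813 0.0007]
side cap [ 0.5719 -0.1921  0.0897] 74 bay [0.1735 0.0009]
```

View pics/sidec16.png

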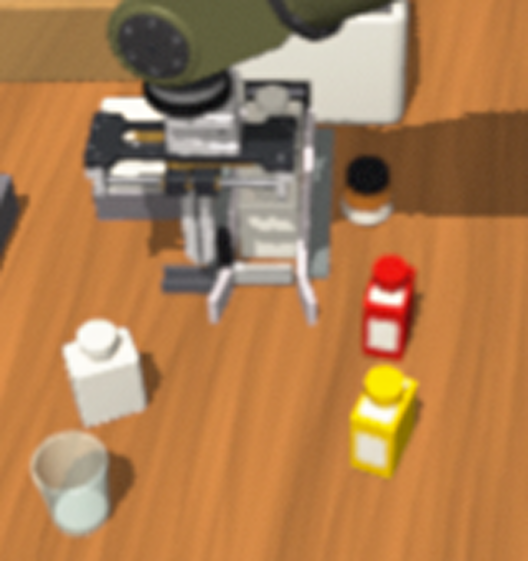

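Call:
send_rows([
  {"dx": 0, "dy": 0.4, "dz": 0, "twist": 0, "hand": 0},
  {"dx": 0, "dy": 2, "dz": 0, "twist": 0, "hand": 0},
  {"dx": 0, "dy": 2, "dz": 0, "twist": 0, "hand": 0},
  {"dx": 0, "dy": 0, "dz": -4, "twist": 0, "hand": 0},
  {"dx": 0, "dy": 0, "dz": -4, "twist": 0, "hand": 0},
])

```text
clock: 21.2
position: [0.6483, -0.0203, 0.1423]
ee_rot: [-2.063, -2.326, -0.031]
contact_force: [-0.1, -0.3, 1.4]
gripper_width: 0.006
```

Call:
send_rows([
  {"dx": 3, "dy": 0, "dz": -4, "twist": 0, "hand": 0},
  {"dx": 4, "dy": 0, "dz": -2, "twist": 0, "hand": 0},
  {"dx": 4, "dy": 0, "dz": 0, "twist": 0, "hand": 0},
  {"dx": 4, "dy": 0, "dz": 0, "twist": 0, "hand": 0},
  {"dx": 4, "dy": 0, "dz": 0, "twist": 0, "hand": 0},
])

```text
clock: 21.7
position: [0.6274, 0.1666, 0.2176]
ee_rot: [-2.075, -2.321, -0.035]
contact_force: [0.2, -0.2, -1.6]
gripper_width: -0.001
```

Call:
send_rows([
  {"dx": 4, "dy": 0, "dz": 0, "twist": 0, "hand": 0},
  {"dx": 4, "dy": 0, "dz": 0, "twist": 0, "hand": 0},
  {"dx": 0, "dy": 0, "dz": 0, "twist": 0, "hand": 0},
  {"dx": 0, "dy": 0, "dz": 0, "twist": 0, "hand": 0},
  {"dx": 0, "dy": 0, "dz": 0, "twist": 0, "hand": 0},
])

```text
clock: 22.2
position: [0.616, 0.2532, 0.2202]
ee_rot: [-2.068, -2.325, -0.03]
contact_force: [-0.7, -0.4, 0.2]
gripper_width: 0.007
```

```bash
python3 go.py 17
python3 - <<'E'
from h import *
for n in("top","side"):
    P=pts(grab_frame(n));X,Y,Z=P[...,0],P[...,1],P[...,2]
    m=(Z>.035)&(Z<.085)&(X>.57)&(X<.68)&(Y<.02)&(Y>-.055)
    print(n,"knob",m.sum(),np.round(P[m].mean(0),4))
E
```

```text
t 22.2 p [0.616  0.2532 0.2202] F [-0.68 -0.35  0.19] w 0.007 tooly 6.7 z [-0.01   0.034 -0.999] q [0.32 0.57 1.16 0.04 1.41 0.2 ]
bay [-0.2639  0.095 ]
top cap [ 0.5564 -0.0864  0.0914] 123 bay [ 0.0667 -0.0026]
top cap [ 0.5625 -0.1236  0.0918] 122 bay [ 0.1044 -0.0007]
top cap [ 0.569  -0.1615  0.0916] 123 bay [0.1428 0.0015]
top cap [ 0.5727 -0.1997  0.0918] 123 bay [0.1812 0.0008]
side cap [ 0.5588 -0.1022  0.0898] 126 bay [ 0.0827 -0.0019]
side cap [ 0.567  -0.1637  0.0895] 69 bay [ 0.1448 -0.0008]
top knob 44 [ 0.5861 -0.0271  0.0642]
side knob 55 [ 0.5857 -0.0241  0.0557]
```

View pics/topc17.png

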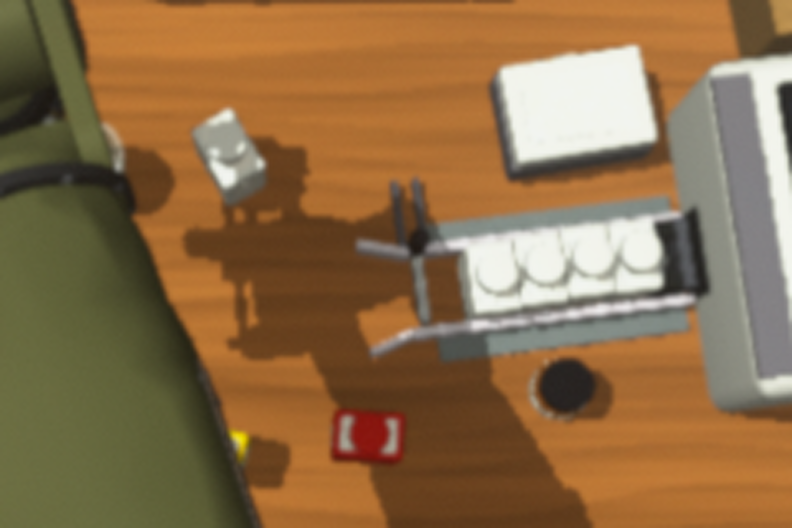

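View pics/sidec17.png

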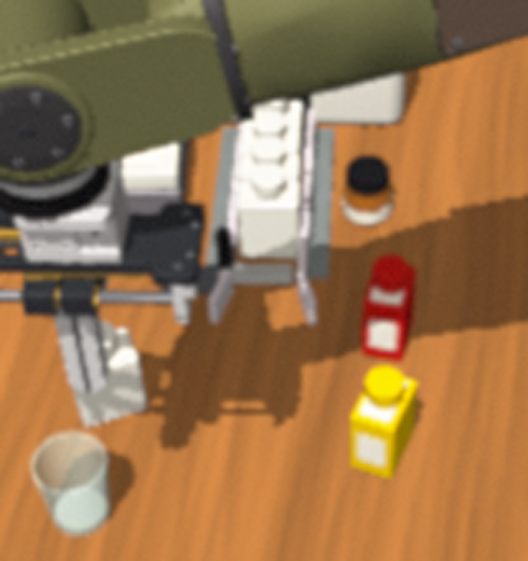

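```bash
python3 -c "
from cell import sign_off; print(sign_off())"
```

```text
the job is handed in; nothing more can be done
None
```

I pushed the four bottles into the lane as one block with the closed fingers, slid the gate shut by its knob, and handed the job in at about 22 s. No verdict was reported.

- **Seating the row:** The force rose to about 7 N on the seat plate. It then reached 12.5 and 15.4 N at the hard stop with no further movement. The force was read only at the end of each 0.5 s move, but those readings stayed well under the 30 N limit. I judged the plate flush from this stop and did not measure it directly. The front bottle's face stands about 200 mm into the lane, which is where the bumpers could be.
- **Bottles at the end:** They are upright, and neighbouring centres are about 38 mm apart. They lie within about 2.6 mm of the lane's middle line, using my own estimate of the lane position. The last bottle's centre is 67 mm into the lane, beyond the gate.
- **Gate:** It met its end stop at about 14 N. The knob measured about 34 mm to the left of the lane's middle line, against 36 mm expected when fully shut.
- **Other things on the bench:** No bystander I could see looked moved in the last pictures. I did not measure their positions again, and the arm partly hid some of them. The arm ended clear, with the fingertips about 195 mm above the bench.
- **Disagreement:** The side camera's cap positions were partly hidden by the arm and sometimes off by up to about 11 mm, so I relied on the top camera for those.

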